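# Index the sliding mail rack to its stop and lock it

## Task

The mail rack has been left loose between stops. Push it along its track, knob end leading, until you feel it click into the hidden stop; then turn the lock knob on it clockwise as far as it will go, so that the bolt swings home and the rack is locked there. Let go, and leave the dish, compact, hair clip and jar where they are.

Things in the scene. Friction and masses are not known exactly. Their poses are not given: they have to be found in the camera images.
- track: Fixed stainless steel track on the console: 60 mm wide (x; 64 at the end caps), 516 mm long (its y axis), 26 mm high, a brush closing the slot in its top. Origin: middle of its underside, on the console; z up. The rack slides along y. Inside, out of sight, is the one stop; where it lies along the track differs from run to run and only touch tells it.
- mail_rack: The carrier: empty steel mail rack, about 0.75 kg, captive on the track (cannot lift or turn). Origin: at console height on the track's centre line, axes parallel to the track's. Sled plate 90 mm wide (x), from y = -100 to +80 mm, top at 31 mm. Three upright plates across the track, 90 mm wide, 4 mm thick, at y = -95, -65 and -35 mm, reach 105 mm high. The lock knob is at y = +40 mm.
- push_face (a point): Middle of the rear (-y) face of the rearmost plate, 85 mm high: push here to +y. Axes as the rack's. Feel: free sliding 2 to 2.5 N; 10 to 3 mm before the stop 6 to 7 N; then it drops in, running the last 3 mm by itself, and centres itself when let go. Held there: pushing on takes 10 N at first, about 18 N after some 4 mm, then it is past the stop.
- knob_grip (a point): On the vertical axis of the lock knob, 84 mm above the console, in its bar grip. The bar is 13 mm thick, 42 mm long, from 63 to 97 mm above the console; below it a 44 mm round flange on a 48 mm round boss. The axes turn with the knob: the bar lies along x and is gripped across y.
- lock_knob (a joint): Angle of the lock knob, rad, growing clockwise seen from above; at 0 the bar lies across the track (rack's x), 2.2 is the end stop. Starts between 0 and 0.3. Turns lightly (0.06 N m), swinging a bolt inside the track: away from the stop the bolt meets metal at about 0.6 rad and blocks; with the rack within about 1.5 mm of the stop's centre it turns to 2.2.
- dish: Bystander: teal ceramic dish, 116 mm across, 26 mm high, two keys in it. Origin: centre of its underside.
- compact: Bystander: closed rose gold compact mirror, 68 mm across, 13 mm high. Origin: centre of its underside.
- hair_clip: Bystander: plastic hair clip, 20 x 75 x 14 mm, long along its y. Origin: centre of its underside.
- jar: Bystander: small closed glass jar, 52 mm across, 62 mm high. Origin: centre of its underside.
- track_end (a point): Top middle of the track's +y end cap: the end towards which the rack has to be pushed. At the start the stop is 55 to 145 mm further that way than the rack, whose travel goes on well beyond it (to 155-190 mm from the start).

How it is judged (in metres and radians):
On the way:
1. the rack has been pushed along the track (at least 45 mm) with the knob not yet turned home (distance of mail_rack from where it was at the start of the episode above 0.045 m and value of joint lock_knob below 1 rad), for 0.1 s.
At the end, for the whole second after the job is handed in: The lock knob is at its end stop (beyond 2.05 of 2.2 rad), which its bolt allows only with the rack standing in the stop (within about 2 mm); the rack is more than 45 mm from where it began and at rest (value of joint lock_knob above 2.05 rad and distance of mail_rack from where it was at the start of the episode above 0.045 m and linear speed of mail_rack below 0.005 m/s and velocity of joint lock_knob below 0.05 rad/s); the robot touches nothing.
It fails at once if the dish, compact, hair clip or jar is shifted by more than 25 mm (distance of any of dish, compact, hair_clip, jar from where it was at the start of the episode above 0.025 m).
It also fails if it takes over 69 s, if anything falls off the work surface, if the arm or the gripper's body presses on something with over 40 N, if the wrist force passes 120 N, or if a joint passes its speed limit or range.

## Robot

A 6-joint arm with a two-finger parallel gripper is mounted at the origin on the work surface. World frame = base frame: x ahead of the robot, y to its left, z up, the work surface at z = 0. Lengths are in m, angles in degrees, forces in N, time in s.
With the tool pointing down it reaches from about 0.3 to 0.75 m from the base axis. Payload 8.5 kg.
Tool frame: the origin (TCP) lies midway between the tips of the shut fingers; the grasp point (between the pads) lies 19 mm behind it (env.grip_depth is the distance from the TCP to the grasp point, in m); x points along the fingers, y is the direction in which the jaws open and shut, and the axes are right-handed (so a half turn about x gives the same grasp; the last joint's range is limited). The gripper opens to 85 mm and grips with 20 to 120 N. Pads are 22 mm wide; open, the fingers measure 114 mm over their backs; the gripper's body (76 mm by 85 mm) begins 54 mm behind the grasp point. The pads swing forward as they close: fully open they stand 13 mm farther back than shut.
Start: joints at [-85.445, 21.807, 74.336, -0, 83.858, -12.336], TCP at [0.16, -0.526, 0.231] pointing down, gripper open.
Joint ranges: [-178.18, 178.18], [-50.72, 133.34], [12.68, 142.11], [-81.47, 261.47], [9.98, 163.14], [-165.26, 165.26]. Speed limits (degrees/s): [136.94, 136.94, 180, 180, 180, 180].

## Interface

Orientations are given as a 3x3 rotation matrix whose columns are the frame's x, y, z axes.
In Python, from rig import env gives the robot as it stands.
- The arm moves only by the tool play_rows, never from a script. Its arguments are lists of equal length, an entry for each row: "travel": the shift along the world's x, y, z in cm, a list of three; "rotation": the turn, a rotation vector about the world's x, y, z in rad, a list of three; "claw": the finger opening in cm, from 0 to 8.54. A call has 1 to 12 rows; each row shifts and turns the pose as measured when the row begins; what a row does not reach is not made up. A row lasts 1/12 s, in which the tool goes at most 41.7 mm and 7.16 degrees, less where a joint would pass 70% of its speed; a pose out of reach is approached as far as the arm can. A call is refused whole if a number of a shift passes 4.17 or a number of a turn 0.125, either way. A call with a gripper value outside its range is refused whole. The fingers move at their own pace and stop on an object; "squeeze" is the grip in N (left out, the last holds). Time passes only in rows, so rows that do not move let the fingers close. It gives the time, the measured TCP pose, the force and the opening at its end, in the units of the state.
- env.observe(): the state, without advancing time (a new reading comes with each control period).
- env.get_image(name): name is "side" or "top" or "wrist"; returns the picture (480x640x3 uint8, red, green, blue); there is no depth.
- env.camera_info(name): a dict with "vertical_fov" (degrees; the focal length in pixels is half the picture's height over the tangent of half this angle, whatever the lens; pixels are square), "cx", "cy" (the principal point, pixels), "eye" and "rotation" of the camera in the world. Camera axes: x right, y down, z forward; pixel columns grow to the right and rows downward; lengths in m; the calibration is good to about 2 mm. A picture is of the moment at which its call begins: read the wrist's pose just before it. camera_info takes no time and is no camera call; for the wrist camera it gives the pose at the moment of the call.
- env.close_job(): hands the job in, once; it reports no verdict.
The state is a dict: "time_s": time; "q": joint angles; "qvel": joint speeds; "joint_efforts": joint torques, N m; "position": TCP position; "tool_rot": TCP orientation; "ft_force": force on the tool from outside, world axes, zero at the start; "wrist_torque": the same for the moment, N m; "grip_width": finger opening in m.
Only numpy, scipy, OpenCV 4.12 (cv2) and the standard library are available. Lean on these libraries where they do the work, as an engineer would, in place of code of your own. Each camera call takes 0.05 s, during which the arm holds its last target.

## Working session

There is one attempt and no reset: what is moved stays moved. The work goes in short steps, Python scripts to look and compute and a tool call to move; the robot and the scene stay as the last step left them, time stands still between calls to the robot, and variables do not carry over. Pictures are saved under pics/ and viewed, and the job is handed in when it is done.

Besides the shell and the picture viewer there is one more tool, called after "Call:" as name(argument=value, ...) on one line, values as JSON. play_rows: Moves the arm, as the interface text tells. Its arguments: {"type":"object","properties":{"travel":{"type":"array","items":{"type":"array","items":{"type":"number"}}},"rotation":{"type":"array","items":{"type":"array","items":{"type":"number"}}},"claw":{"type":"array","items":{"type":"number"}},"squeeze":{"type":"number"}},"required":["travel","rotation","claw"]}

```bash
mkdir -p pics; ls
python3 - <<'E'
from rig import env
import cv2
s=env.observe();print(s)
for n in("side","top","wrist"):
    i=env.camera_info(n);print(n,i)
    cv2.imwrite(f"pics/{n}0.png",env.get_image(n)[:,:,::-1])
E
```

```text
pics
{'time_s': 0.0, 'q': array([-8.54462471e+01,  2.18412495e+01,  7.43852470e+01, -2.03227389e-03,
        8.38567623e+01, -1.23369069e+01]), 'qvel': array([ 0.10415668,  0.01058586,  0.05617403,  0.05154666, -0.11372659,
        0.04856927]), 'joint_efforts': array([ 1.15179955e-03, -4.48455226e+01, -2.31277084e+01, -1.71426987e-04,
        4.73588487e-03,  2.18449651e-05]), 'position': array([ 0.15975525, -0.52598248,  0.23070644]), 'tool_rot': array([[-1.50525946e-04,  2.90549763e-01, -9.56859871e-01],
       [ 1.44575296e-03, -9.56858819e-01, -2.90549671e-01],
       [-9.99998944e-01, -1.42711826e-03, -2.76031103e-04]]), 'ft_force': array([-0.51584882, -0.43344586, -0.63728586]), 'wrist_torque': array([-0.02694581,  0.02094594,  0.01477794]), 'grip_width': 0.08526120167492708}
side {'vertical_fov': 56.23289232754488, 'cx': 321.78062105744357, 'cy': 236.75527843424467, 'eye': array([ 0.33487623, -0.41498602,  0.64641642]), 'rotation': array([[ 0.86968606, -0.36485022,  0.33246124],
       [-0.49328889, -0.61830846,  0.61185024],
       [-0.01767009, -0.69611706, -0.71771081]])}
top {'vertical_fov': 43.340845858804535, 'cx': 322.94048590743233, 'cy': 231.3206237465184, 'eye': array([0.55329235, 0.03308893, 1.01430539]), 'rotation': array([[-0.00564944, -0.99921473,  0.03921747],
       [-0.99996914,  0.00543091, -0.0056766 ],
       [ 0.00545915, -0.03924833, -0.99921457]])}
wrist {'vertical_fov': 69.2810630262474, 'cx': 318.6690555691391, 'cy': 242.60828504629416, 'eye': array([ 0.22977258, -0.50389641,  0.37192456]), 'rotation': array([[ 0.29078596, -0.91538046, -0.27842796],
       [-0.95678676, -0.27869268, -0.08300289],
       [-0.00161661,  0.29053226, -0.95686383]])}
```

View pics/top0.png

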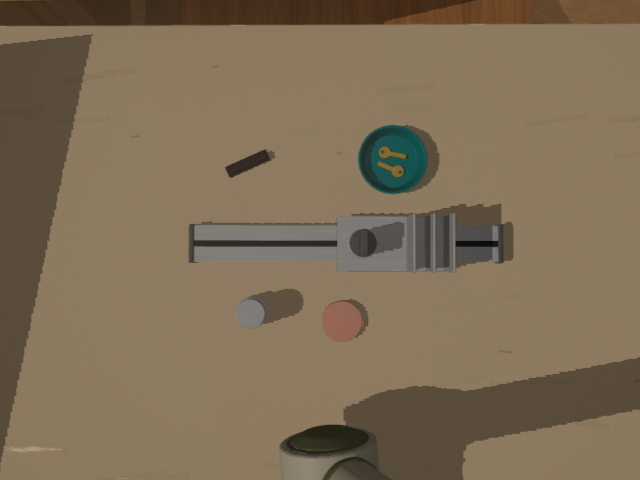

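View pics/side0.png

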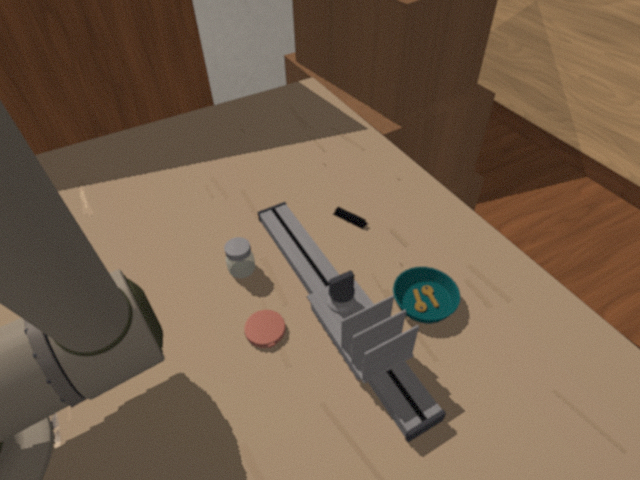

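View pics/wrist0.png

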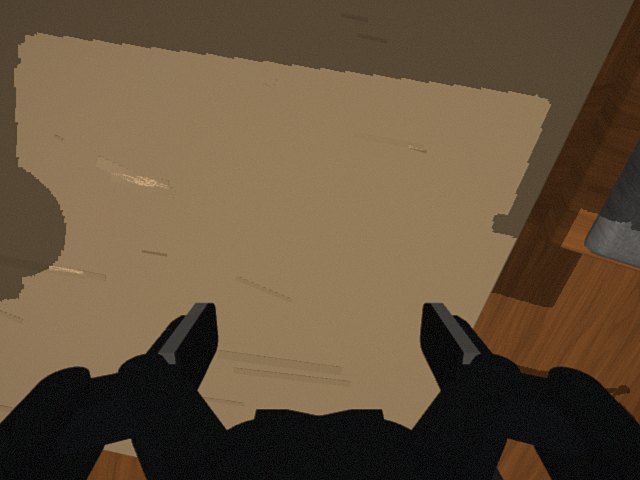

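The top view shows the track running along world y, from (190,243) to (502,243). The knob is at (362,243) and the plates at columns 412–455. The dish is at (393,160), the clip at (248,163), the jar at (251,313) and the compact at (342,321). Next I'll enlarge it.

```bash
cat > h.py <<'E'
import numpy as np
from rig import env
def px(n,u,v,z):
    i=env.camera_info(n);f=240/np.tan(np.radians(i['vertical_fov']/2))
    d=i['rotation']@np.array([(u-i['cx'])/f,(v-i['cy'])/f,1]);e=i['eye']
    return e+d*(z-e[2])/d[2]
def proj(n,p):
    i=env.camera_info(n);f=240/np.tan(np.radians(i['vertical_fov']/2))
    c=i['rotation'].T@(np.array(p)-i['eye']);return c[0]/c[2]*f+i['cx'],c[1]/c[2]*f+i['cy']
def st():
    s=env.observe();print(round(s['time_s'],2),s['position'].round(4),s['ft_force'].round(2),s['wrist_torque'].round(2),s['grip_width'].round(4));print(s['tool_rot'].round(3).tolist(),s['q'].round(1))
E
python3 - <<'E'
import cv2
a=cv2.imread('pics/top0.png')
cv2.imwrite('pics/t1.png',cv2.resize(a[200:290,320:520],None,fx=4,fy=4,interpolation=cv2.INTER_CUBIC))
cv2.imwrite('pics/t2.png',cv2.resize(a[200:290,180:380],None,fx=4,fy=4,interpolation=cv2.INTER_CUBIC))
E
```

```text
(no output)
```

View pics/t1.png

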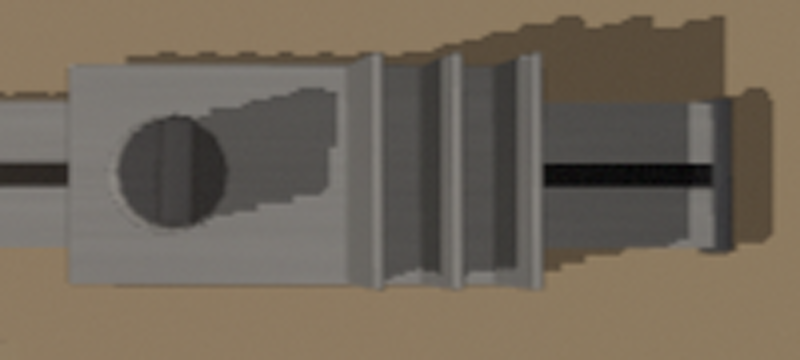

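View pics/t2.png

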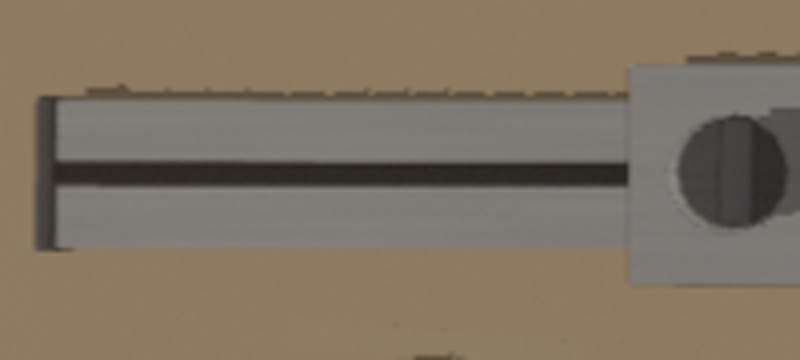

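Run:
```python
from h import *
for name,u,v,z in [("rear plate top",455.8,213.3,.105),("rear plate bot",455.5,272.5,.105),("rear plate mid",455.6,243,.105),("knob",364.1,243,.097),("slotL",193,243.2,.026),("slotR",499,243.8,.026),("sledfront",337,243,.031),("slotbottomedgeL",200,262,.026),("R",490,262,.026),("dish",393,160,.026),("jar",251,313,.062),("compact",342,321,.013),("clip",248,163,.014)]:
    print(name,px("top",u,v,z).round(4))
st()
```

```text
rear plate top [ 0.6151 -0.1729  0.105 ]
rear plate bot [ 0.5259 -0.1712  0.105 ]
rear plate mid [ 0.5703 -0.1719  0.105 ]
knob [ 0.5712 -0.0346  0.097 ]
slotL [0.5738 0.24   0.026 ]
slotR [ 0.57   -0.2609  0.026 ]
sledfront [0.5727 0.0047 0.031 ]
slotbottomedgeL [0.5431 0.2285 0.026 ]
R [ 0.5403 -0.2457  0.026 ]
dish [ 0.709  -0.0885  0.026 ]
jar [0.4631 0.1412 0.062 ]
compact [ 0.4444 -0.0032  0.013 ]
clip [0.707  0.1514 0.014 ]Traceback (most recent call last):
  File "<stdin>", line 4, in <module>
  File "h.py", line 11, in st
    s=env.observe();print(round(s['time_s'],2),s['position'].round(4),s['ft_force'].round(2),s['wrist_torque'].round(2),s['grip_width'].round(4));print(s['tool_rot'].round(3).tolist(),s['q'].round(1))
                                                                                                                        ^^^^^^^^^^^^^^^^^^^^^
AttributeError: 'float' object has no attribute 'round'
```

Call:
play_rows(travel=[[1.72, 2.05, 0], [1.72, 2.05, 0], [1.72, 2.05, 0], [1.72, 2.05, 0], [1.72, 2.05, 0], [1.72, 2.05, 0], [1.72, 2.05, 0], [1.72, 2.05, 0], [1.72, 2.05, 0], [1.72, 2.05, 0], [1.72, 2.05, 0], [1.72, 2.05, 0]], rotation=[[0, 0, 0.119], [0, 0, 0.119], [0, 0, 0.119], [0, 0, 0.119], [0, 0, 0.119], [0, 0, 0.119], [0, 0, 0.119], [0, 0, 0.119], [0, 0, 0.119], [0, 0, 0.119], [0, 0, 0.119], [0, 0, 0.119]], claw=[8.5, 8.5, 8.5, 8.5, 8.5, 8.5, 8.5, 8.5, 8.5, 8.5, 8.5, 8.5])

```text
time_s: 1.15
position: [0.3696, -0.2702, 0.2274]
tool_rot: [[-0.006, 0.978, 0.208], [0.002, 0.208, -0.978], [-1.0, -0.005, -0.003]]
ft_force: [-0.2, -1.1, 0.9]
grip_width: 0.0851
```

Call:
play_rows(travel=[[1.7, 2.0, 0], [1.7, 2.0, 0], [1.7, 2.0, 0], [1.7, 2.0, 0], [1.7, 2.0, 0], [1.7, 2.0, 0], [1.7, 2.0, 0], [1.7, 2.0, 0], [1.7, 2.0, 0], [1.7, 2.0, 0], [1.7, 2.0, 0], [1.5, 1.6, 0]], rotation=[[0, 0, 0.114], [0, 0, 0.114], [0, 0, 0.114], [0, 0, 0.114], [0, 0, 0.114], [0, 0, 0.114], [0, 0, 0.114], [0, 0, 0.114], [0, 0, 0.114], [0, 0, 0.114], [0, 0, 0.114], [0, 0, 0.108]], claw=[6, 6, 6, 6, 6, 6, 6, 6, 6, 6, 6, 6])

```text
time_s: 2.15
position: [0.5792, -0.0183, 0.2254]
tool_rot: [[-0.008, -0.074, 0.997], [-0.006, 0.997, 0.073], [-1.0, -0.006, -0.008]]
ft_force: [-0.5, -0.2, 0.2]
grip_width: 0.0599
```

Call:
play_rows(travel=[[0, 0, 0]], rotation=[[0, 0, 0]], claw=[6])

```text
time_s: 2.23
position: [0.5808, -0.0156, 0.2247]
tool_rot: [[-0.008, -0.082, 0.997], [-0.005, 0.997, 0.082], [-1.0, -0.005, -0.008]]
ft_force: [-0.2, 0.3, -0.6]
grip_width: 0.0603
```

```bash
sed -i "s/s\['grip_width'\].round(4)/round(s['grip_width'],4)/" h.py
python3 - <<'E'
from h import *
import cv2
st();print(proj("wrist",(.5712,-.0346,.097)))
print(env.camera_info("wrist"))
cv2.imwrite("pics/w1.png",env.get_image("wrist")[:,:,::-1])
E
```

```text
2.23 [ 0.5808 -0.0156  0.2247] [-0.23  0.32 -0.6 ] [ 0.   -0.03 -0.03] 0.0603
[[-0.008, -0.082, 0.997], [-0.005, 0.997, 0.082], [-1.0, -0.005, -0.008]] [ -13.    25.4   69.6   -0.4   85.4 -107.7]
(np.float64(295.336613675867), np.float64(222.44134055792242))
{'vertical_fov': 69.2810630262474, 'cx': 318.6690555691391, 'cy': 242.60828504629416, 'eye': array([ 0.50733793, -0.02004632,  0.36638616]), 'rotation': array([[-0.08212021,  0.9561139 ,  0.28125162],
       [ 0.99661247,  0.08004333,  0.01888517],
       [-0.00445595,  0.28184973, -0.95944821]])}
```

View pics/w1.png

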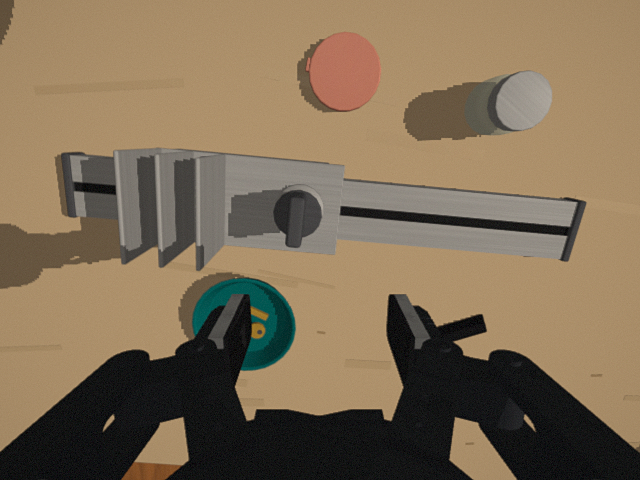

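The wrist view shows the knob bar near (297,218), and the projected estimate (295,222) agrees. I'll enlarge it to read the bar angle.

Run:
```python
import cv2
a=cv2.imread('pics/w1.png')
cv2.imwrite('pics/w1c.png',cv2.resize(a[170:270,230:350],None,fx=6,fy=6,interpolation=cv2.INTER_CUBIC))
```

```text
(no output)
```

View pics/w1c.png

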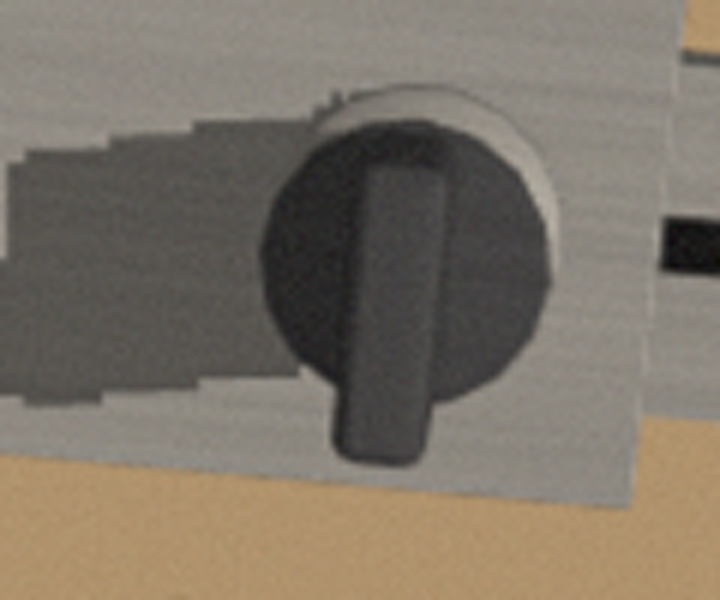

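Run:
```python
from h import *
a=px("wrist",297.8,198.3,.097);b=px("wrist",293,246.2,.097);d=b-a
print(a,b,(a+b)/2,np.linalg.norm(d),np.degrees(np.arctan2(d[1],d[0])))
```

```text
[ 0.55060468 -0.03492179  0.097     ] [ 0.58985299 -0.03646213  0.097     ] [ 0.57022883 -0.03569196  0.097     ] 0.03927852429747829 -2.2474666579950413
```

Call:
play_rows(travel=[[-0.5, -1.0, 0], [-0.4, -0.9, 0], [0, 0, -1.5], [0, 0, -2], [0, 0, -2], [0, 0, -1], [0, 0, 0]], rotation=[[0, 0, -0.057], [0.005, -0.008, -0.057], [0, 0, 0], [0, 0, 0], [0, 0, 0], [0, 0, 0], [0, 0, 0]], claw=[6, 6, 6, 6, 6, 6, 6])

```text
time_s: 2.87
position: [0.5662, -0.0413, 0.1574]
tool_rot: [[-0.002, 0.063, 0.998], [-0.001, 0.998, -0.063], [-1.0, -0.001, -0.002]]
ft_force: [-0.1, 0.3, 0.7]
grip_width: 0.0599
```

Call:
play_rows(travel=[[0.25, 0.3, -2], [0.2, 0.25, -2], [0, 0, -1.7], [0, 0, -1.0], [0, 0, -0.5], [0, 0, 0]], rotation=[[0, 0, 0.015], [0, 0, 0.01], [0, 0, 0], [0, 0, 0], [0, 0, 0], [0, 0, 0]], claw=[6, 6, 6, 6, 6, 6])

```text
time_s: 3.37
position: [0.5694, -0.0401, 0.0865]
tool_rot: [[0.001, 0.051, 0.999], [-0.003, 0.999, -0.051], [-1.0, -0.003, 0.002]]
ft_force: [0.4, 0.7, 0.6]
grip_width: 0.0606
```

Call:
play_rows(travel=[[0.15, 0.25, -0.8], [0, 0.25, -0.7], [0, 0, -0.2], [0, 0, 0]], rotation=[[0, 0, 0.015], [0, 0, 0], [0, 0, 0], [0, 0, 0]], claw=[6, 6, 6, 6])

```text
time_s: 3.7
position: [0.5719, -0.0357, 0.0707]
tool_rot: [[0.005, 0.037, 0.999], [-0.005, 0.999, -0.037], [-1.0, -0.004, 0.006]]
ft_force: [0.3, 0.1, -0.1]
grip_width: 0.06
```

Run:
```python
from h import *
import cv2
st()
w=env.get_image("wrist")[:,:,::-1];cv2.imwrite("pics/w2.png",w)
```

```text
3.7 [ 0.5719 -0.0357  0.0707] [ 0.33  0.06 -0.13] [-0.04 -0.01  0.  ] 0.06
[[0.005, 0.037, 0.999], [-0.005, 0.999, -0.037], [-1.0, -0.004, 0.006]] [ -15.3   33.2   83.9   -0.2   62.5 -103.1]
```

View pics/w2.png

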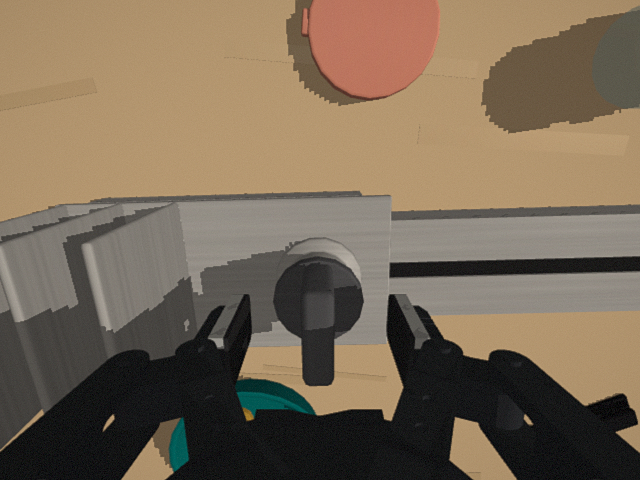

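The bar at (318,325) is centred between the pads and aligned with them, so I'll close.

Call:
play_rows(travel=[[0, 0, 0], [0, 0, 0], [0, 0, 0], [0, 0, 0], [0, 0, 0], [0, 0, 0], [0, 0, 0], [0, 0, 0]], rotation=[[0, 0, 0], [0, 0, 0], [0, 0, 0], [0, 0, 0], [0, 0, 0], [0, 0, 0], [0, 0, 0], [0, 0, 0]], claw=[1.0, 1.0, 1.0, 1.0, 1.0, 1.0, 1.0, 1.0], squeeze=40)

```text
time_s: 4.42
position: [0.5724, -0.0358, 0.0721]
tool_rot: [[0.007, 0.037, 0.999], [-0.005, 0.999, -0.037], [-1.0, -0.005, 0.008]]
ft_force: [0.0, -0.9, -0.5]
grip_width: 0.0119
```

Call:
play_rows(travel=[[0, 0.4, 0], [0, 0.4, 0], [0, 0.4, 0], [0, 0.4, 0], [0, 0.4, 0], [0, 0.4, 0], [0, 0.4, 0], [0, 0.4, 0], [0, 0.4, 0], [0, 0.4, 0]], rotation=[[0, 0, 0], [0, 0, 0], [0, 0, 0], [0, 0, 0], [0, 0, 0], [0, 0, 0], [0, 0, 0], [0, 0, 0], [0, 0, 0], [0, 0, 0]], claw=[1.0, 1.0, 1.0, 1.0, 1.0, 1.0, 1.0, 1.0, 1.0, 1.0])

```text
time_s: 5.25
position: [0.5728, 0.0071, 0.0721]
tool_rot: [[0.008, 0.038, 0.999], [-0.007, 0.999, -0.038], [-1.0, -0.007, 0.009]]
ft_force: [-0.5, -2.7, -1.1]
grip_width: 0.0121
```

Run:
```python
from h import *
import cv2
st()
cv2.imwrite("pics/t3.png",env.get_image("top")[:,:,::-1])
```

```text
5.25 [0.5728 0.0071 0.0721] [-0.45 -2.72 -1.15] [-0.18 -0.09 -0.01] 0.0121
[[0.008, 0.038, 0.999], [-0.007, 0.999, -0.038], [-1.0, -0.007, 0.009]] [-11.   33.   84.   -0.3  62.5 -98.7]
```

View pics/t3.png

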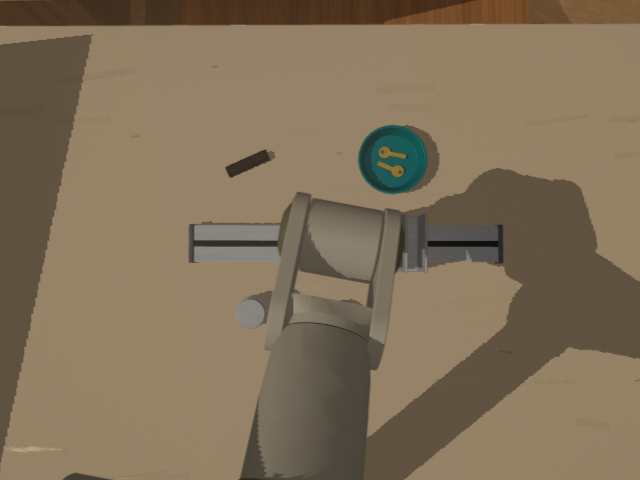

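The rack follows: its rear plate moved from column 455 to 428, with a free-sliding force of about 2.7 N. From here I'll take short steps and watch the force.

Call:
play_rows(travel=[[0, 0.15, 0], [0, 0.15, 0], [0, 0.15, 0]], rotation=[[0, 0, 0], [0, 0, 0], [0, 0, 0]], claw=[1.0, 1.0, 1.0])

```text
time_s: 5.55
position: [0.5728, 0.013, 0.0721]
tool_rot: [[0.009, 0.037, 0.999], [-0.006, 0.999, -0.037], [-1.0, -0.006, 0.009]]
ft_force: [0.9, -2.5, -0.9]
grip_width: 0.0125
```

Call:
play_rows(travel=[[0, 0.15, 0], [0, 0.15, 0], [0, 0.15, 0]], rotation=[[0, 0, 0], [0, 0, 0], [0, 0, 0]], claw=[1.0, 1.0, 1.0])

```text
time_s: 5.8
position: [0.5729, 0.0176, 0.0721]
tool_rot: [[0.008, 0.037, 0.999], [-0.007, 0.999, -0.037], [-1.0, -0.006, 0.009]]
ft_force: [0.9, -2.9, -0.9]
grip_width: 0.0119
```

Call:
play_rows(travel=[[0, 0.15, 0], [0, 0.15, 0], [0, 0.1, 0]], rotation=[[0, 0, 0], [0, 0, 0], [0, 0, 0]], claw=[1.0, 1.0, 1.0])

```text
time_s: 6.05
position: [0.5729, 0.0219, 0.0721]
tool_rot: [[0.009, 0.038, 0.999], [-0.007, 0.999, -0.037], [-1.0, -0.006, 0.009]]
ft_force: [0.9, -1.9, -1.5]
grip_width: 0.0123
```

Call:
play_rows(travel=[[0, 0.15, 0], [0, 0.15, 0], [0, 0.1, 0]], rotation=[[0, 0, 0], [0, 0, 0], [0, 0, 0]], claw=[1.0, 1.0, 1.0])

```text
time_s: 6.3
position: [0.5729, 0.0263, 0.0721]
tool_rot: [[0.009, 0.038, 0.999], [-0.007, 0.999, -0.037], [-1.0, -0.006, 0.009]]
ft_force: [0.6, -1.6, -1.7]
grip_width: 0.012
```

Call:
play_rows(travel=[[0, 0.15, 0], [0, 0.15, 0], [0, 0.1, 0]], rotation=[[0, 0, 0], [0, 0, 0], [0, 0, 0]], claw=[1.0, 1.0, 1.0])

```text
time_s: 6.55
position: [0.5729, 0.0308, 0.0721]
tool_rot: [[0.009, 0.038, 0.999], [-0.007, 0.999, -0.037], [-1.0, -0.006, 0.009]]
ft_force: [0.7, -2.8, -1.6]
grip_width: 0.0121
```

Call:
play_rows(travel=[[0, 0.15, 0], [0, 0.15, 0], [0, 0.1, 0]], rotation=[[0, 0, 0], [0, 0, 0], [0, 0, 0]], claw=[1.0, 1.0, 1.0])

```text
time_s: 6.8
position: [0.573, 0.0347, 0.0721]
tool_rot: [[0.009, 0.037, 0.999], [-0.008, 0.999, -0.037], [-1.0, -0.007, 0.009]]
ft_force: [0.0, -5.6, -0.9]
grip_width: 0.0121
```

The force has risen to 5.6 N, so the rack is on the ramp before the stop. I'll use finer steps.

Call:
play_rows(travel=[[0, 0.1, 0], [0, 0.1, 0]], rotation=[[0, 0, 0], [0, 0, 0]], claw=[1.0, 1.0])

```text
time_s: 6.97
position: [0.573, 0.0357, 0.0721]
tool_rot: [[0.009, 0.037, 0.999], [-0.01, 0.999, -0.037], [-1.0, -0.01, 0.009]]
ft_force: [0.6, -7.2, -1.5]
grip_width: 0.012
```

Call:
play_rows(travel=[[0, 0.1, 0]], rotation=[[0, 0, 0]], claw=[1.0])

```text
time_s: 7.05
position: [0.573, 0.0361, 0.0721]
tool_rot: [[0.008, 0.037, 0.999], [-0.011, 0.999, -0.037], [-1.0, -0.011, 0.009]]
ft_force: [0.2, -7.4, -1.7]
grip_width: 0.012
```

Call:
play_rows(travel=[[0, 0.1, 0]], rotation=[[0, 0, 0]], claw=[1.0])

```text
time_s: 7.13
position: [0.573, 0.0364, 0.0721]
tool_rot: [[0.008, 0.038, 0.999], [-0.013, 0.999, -0.038], [-1.0, -0.012, 0.009]]
ft_force: [-0.5, -6.7, -0.1]
grip_width: 0.0121
```

Call:
play_rows(travel=[[0, 0.15, 0], [0, 0.15, 0]], rotation=[[0, 0, 0], [0, 0, 0]], claw=[1.0, 1.0])

```text
time_s: 7.3
position: [0.573, 0.0378, 0.0721]
tool_rot: [[0.008, 0.038, 0.999], [-0.016, 0.999, -0.038], [-1.0, -0.015, 0.009]]
ft_force: [0.8, -7.8, -1.0]
grip_width: 0.0124
```

Call:
play_rows(travel=[[0, 0.15, 0]], rotation=[[0, 0, 0]], claw=[1.0])

```text
time_s: 7.38
position: [0.573, 0.0386, 0.0721]
tool_rot: [[0.008, 0.038, 0.999], [-0.017, 0.999, -0.038], [-1.0, -0.016, 0.008]]
ft_force: [0.5, -5.4, 0.1]
grip_width: 0.0121
```

Call:
play_rows(travel=[[0, 0.15, 0]], rotation=[[0, 0, 0]], claw=[1.0])

```text
time_s: 7.47
position: [0.5731, 0.04, 0.0721]
tool_rot: [[0.008, 0.039, 0.999], [-0.017, 0.999, -0.039], [-1.0, -0.016, 0.008]]
ft_force: [0.9, -0.8, -1.3]
grip_width: 0.012
```

Call:
play_rows(travel=[[0, 0.1, 0]], rotation=[[0, 0, 0]], claw=[1.0])

```text
time_s: 7.55
position: [0.5731, 0.0415, 0.0721]
tool_rot: [[0.008, 0.039, 0.999], [-0.016, 0.999, -0.039], [-1.0, -0.015, 0.008]]
ft_force: [1.6, -0.1, -1.2]
grip_width: 0.0126
```

Call:
play_rows(travel=[[0, 0, 0], [0, 0, 0]], rotation=[[0, 0, 0], [0, 0, 0]], claw=[1.0, 1.0])

```text
time_s: 7.72
position: [0.5731, 0.0423, 0.0721]
tool_rot: [[0.008, 0.039, 0.999], [-0.015, 0.999, -0.039], [-1.0, -0.014, 0.009]]
ft_force: [1.0, -1.9, -1.3]
grip_width: 0.0122
```

The force dropped from 7.8 N to about 0 at y≈0.040, which is the click. I'll open the jaws a little so the rack centres itself, and straighten the tool at the same time.

Call:
play_rows(travel=[[0, 0, 0], [0, 0, 0], [0, 0, 0], [0, 0, 0], [0, 0, 0]], rotation=[[0, 0, 0], [0, 0, 0], [0.008, 0.004, 0], [0.007, 0.004, 0], [0, 0, 0]], claw=[3.5, 3.5, 3.5, 3.5, 3.5])

```text
time_s: 8.13
position: [0.5725, 0.043, 0.0723]
tool_rot: [[-0.002, 0.038, 0.999], [0.002, 0.999, -0.038], [-1.0, 0.002, -0.002]]
ft_force: [0.3, -0.3, 0.3]
grip_width: 0.0354
```

Run:
```python
from h import *
import cv2
st()
w=env.get_image("wrist")[:,:,::-1];cv2.imwrite("pics/w3.png",w)
w=env.get_image("side")[:,:,::-1];cv2.imwrite("pics/s3.png",w)
w=env.get_image("top")[:,:,::-1];cv2.imwrite("pics/t4.png",w)
cv2.imwrite('pics/t4c.png',cv2.resize(w[200:290,320:520],None,fx=4,fy=4,interpolation=cv2.INTER_CUBIC))
```

```text
8.13 [0.5725 0.043  0.0723] [ 0.32 -0.31  0.29] [-0.02  0.04  0.01] 0.0354
[[-0.002, 0.038, 0.999], [0.002, 0.999, -0.038], [-1.0, 0.002, -0.002]] [ -7.6  33.3  83.3   0.1  63.5 -95.4]
```

View pics/w3.png

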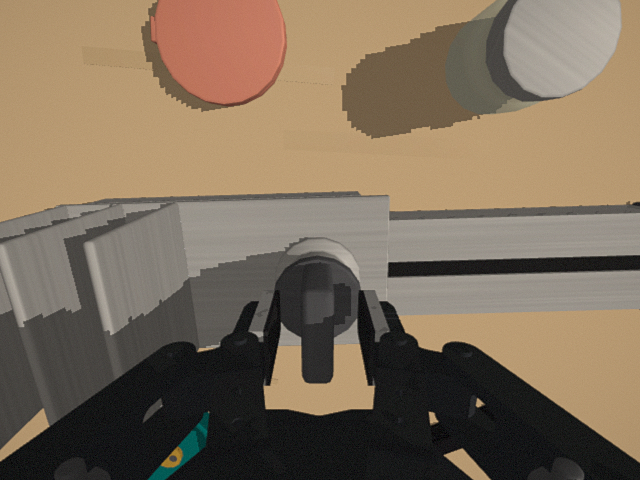

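View pics/t4c.png

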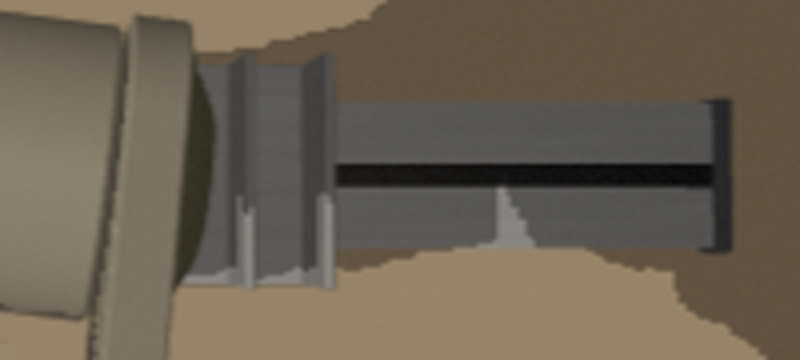

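The bar at (318,325) is centred between the pads, and the rack has moved about 78 mm. I'll regrasp lightly and turn clockwise.

Call:
play_rows(travel=[[0, 0, 0], [0, 0, 0], [0, 0, 0], [0, 0, 0], [0, 0, 0]], rotation=[[0, 0, 0], [0, 0, 0], [0, 0, 0], [0, 0, 0], [0, 0, 0]], claw=[1.0, 1.0, 1.0, 1.0, 1.0], squeeze=30)

```text
time_s: 8.7
position: [0.5724, 0.0427, 0.0724]
tool_rot: [[-0.002, 0.038, 0.999], [0.001, 0.999, -0.038], [-1.0, 0.001, -0.002]]
ft_force: [-0.2, -0.6, 0.5]
grip_width: 0.012
```

Call:
play_rows(travel=[[0, 0, 0], [0, 0, 0], [0, 0, 0], [0, 0, 0], [0, 0, 0], [0, 0, 0]], rotation=[[0, 0, -0.08], [0, 0, -0.1], [0, 0, -0.1], [0, 0, -0.1], [0, 0, -0.1], [0, 0, -0.1]], claw=[1.0, 1.0, 1.0, 1.0, 1.0, 1.0])

```text
time_s: 9.2
position: [0.5728, 0.0436, 0.0724]
tool_rot: [[0.001, 0.597, 0.802], [0.003, 0.802, -0.597], [-1.0, 0.002, -0.001]]
ft_force: [0.3, -0.9, 0.4]
grip_width: 0.0122
```

Run:
```python
from h import *
st()
```

```text
9.2 [0.5728 0.0436 0.0724] [ 0.33 -0.88  0.43] [ 0.03 -0.02  0.05] 0.0122
[[0.001, 0.597, 0.802], [0.003, 0.802, -0.597], [-1.0, 0.002, -0.001]] [ -7.5  33.3  83.4   0.2  63.4 -60.9]
```

Call:
play_rows(travel=[[0, 0, 0], [0, 0, 0], [0, 0, 0], [0, 0, 0]], rotation=[[0, 0, -0.08], [0, 0, -0.08], [0, 0, -0.08], [0, 0, -0.08]], claw=[1.0, 1.0, 1.0, 1.0])

```text
time_s: 9.53
position: [0.5732, 0.044, 0.0724]
tool_rot: [[0.003, 0.829, 0.559], [0.003, 0.559, -0.829], [-1.0, 0.004, -0.001]]
ft_force: [0.5, 0.7, 0.5]
grip_width: 0.0123
```

Run:
```python
from h import *
st()
```

```text
9.53 [0.5732 0.044  0.0724] [0.51 0.73 0.5 ] [-0.05 -0.05  0.06] 0.0123
[[0.003, 0.829, 0.559], [0.003, 0.559, -0.829], [-1.0, 0.004, -0.001]] [ -7.5  33.3  83.4   0.2  63.2 -41.5]
```

The knob is well past 0.6 rad and still turning freely (0.06 N m), so the bolt is entering. I'll continue, correcting the small drift.

Call:
play_rows(travel=[[-0.02, -0.03, 0], [-0.02, -0.03, 0], [0, -0.02, 0], [0, 0, 0], [0, 0, 0], [0, 0, 0], [0, 0, 0], [0, 0, 0], [0, 0, 0]], rotation=[[0, 0, -0.1], [0, 0, -0.1], [0, 0, -0.1], [0, 0, -0.1], [0, 0, -0.1], [0, 0, -0.1], [0, 0, -0.1], [0, 0, -0.1], [0, 0, -0.1]], claw=[1.0, 1.0, 1.0, 1.0, 1.0, 1.0, 1.0, 1.0, 1.0])

```text
time_s: 10.28
position: [0.5749, 0.044, 0.0724]
tool_rot: [[0.009, 0.939, -0.344], [-0.002, -0.344, -0.939], [-1.0, 0.009, -0.001]]
ft_force: [0.6, -0.2, -0.2]
grip_width: 0.0124
```

Run:
```python
from h import *
st();t=env.observe()['tool_rot'];print(np.degrees(np.arctan2(t[1,1],t[0,1])))
```

```text
10.28 [0.5749 0.044  0.0724] [ 0.59 -0.22 -0.17] [-0.12  0.    0.11] 0.0124
[[0.009, 0.939, -0.344], [-0.002, -0.344, -0.939], [-1.0, 0.009, -0.001]] [-7.3 33.3 83.3 -0.1 62.9 12.8]
-20.115354256419582
```

Call:
play_rows(travel=[[-0.05, -0.02, 0], [-0.03, 0, 0], [0, 0, 0]], rotation=[[0, 0, -0.08], [0, 0, -0.07], [0, 0, -0.06]], claw=[1.0, 1.0, 1.0])

```text
time_s: 10.53
position: [0.5753, 0.0438, 0.0724]
tool_rot: [[0.011, 0.839, -0.543], [-0.004, -0.543, -0.84], [-1.0, 0.011, -0.002]]
ft_force: [0.9, -1.3, 1.1]
grip_width: 0.012
```

Run:
```python
from h import *
st();t=env.observe()['tool_rot'];print(np.degrees(np.arctan2(t[1,1],t[0,1])))
```

```text
10.53 [0.5753 0.0438 0.0724] [ 0.88 -1.31  1.15] [-0.15  0.22  0.04] 0.012
[[0.011, 0.839, -0.543], [-0.004, -0.543, -0.84], [-1.0, 0.011, -0.002]] [-7.3 33.3 83.3 -0.2 62.7 25.7]
-32.910571612349656
```

Call:
play_rows(travel=[[0, 0, 0], [0, 0, 0], [0, 0, 0]], rotation=[[0, 0, -0.05], [0, 0, -0.05], [0, 0, -0.05]], claw=[1.0, 1.0, 1.0])

```text
time_s: 10.78
position: [0.5754, 0.0436, 0.0724]
tool_rot: [[0.01, 0.745, -0.667], [-0.007, -0.667, -0.745], [-1.0, 0.012, -0.001]]
ft_force: [-0.2, -0.1, 1.3]
grip_width: 0.0125
```

Run:
```python
from h import *
st();t=env.observe()['tool_rot'];print(np.degrees(np.arctan2(t[1,1],t[0,1])))
```

```text
10.78 [0.5754 0.0436 0.0724] [-0.17 -0.1   1.28] [-0.03  0.19  1.58] 0.0125
[[0.01, 0.745, -0.667], [-0.007, -0.667, -0.745], [-1.0, 0.012, -0.001]] [-7.3 33.3 83.3 -0.4 62.8 34.7]
-41.819175536727265
```

The torque jumped to 1.6 N m after 2.26 rad of tool turn, so this is the end stop. I'll release and rise.

Call:
play_rows(travel=[[0, 0, 0], [0, 0, 0], [0, 0, 0], [0, 0, 0], [0, 0, 0]], rotation=[[0, 0, 0], [0, 0, 0], [0, 0, 0], [0, 0, 0], [0, 0, 0]], claw=[4, 4, 4, 4, 4])

```text
time_s: 11.2
position: [0.5754, 0.0441, 0.0723]
tool_rot: [[0.01, 0.747, -0.665], [-0.006, -0.665, -0.747], [-1.0, 0.011, -0.002]]
ft_force: [-0.6, -0.4, 0.1]
grip_width: 0.0403
```

Call:
play_rows(travel=[[0, 0, 1], [0, 0, 2], [0, 0, 2], [0, 0, 2], [0, 0, 2], [0, 0, 2], [0, 0, 2], [0, 0, 1], [0, 0, 0], [0, 0, 0]], rotation=[[0, 0, 0], [0, 0, 0], [0, 0, 0], [0, 0, 0], [0, 0, 0], [0, 0, 0], [0, 0, 0], [0, 0, 0], [0, 0, 0], [0, 0, 0]], claw=[4, 4, 4, 4, 4, 4, 4, 4, 4, 4])

```text
time_s: 12.03
position: [0.5735, 0.0443, 0.2252]
tool_rot: [[0.012, 0.748, -0.663], [-0.006, -0.663, -0.748], [-1.0, 0.013, -0.004]]
ft_force: [0.3, -0.8, -0.4]
grip_width: 0.0401
```

Run:
```python
from h import *
import cv2
st()
w=env.get_image("wrist")[:,:,::-1];cv2.imwrite("pics/w4.png",w)
w=env.get_image("side")[:,:,::-1];cv2.imwrite("pics/s4.png",w)
```

```text
12.03 [0.5735 0.0443 0.2252] [ 0.35 -0.76 -0.37] [ 0.02 -0.02 -0.01] 0.0401
[[0.012, 0.748, -0.663], [-0.006, -0.663, -0.748], [-1.0, 0.013, -0.004]] [-7.3 24.3 71.3 -0.3 83.6 34.3]
```

View pics/w4.png

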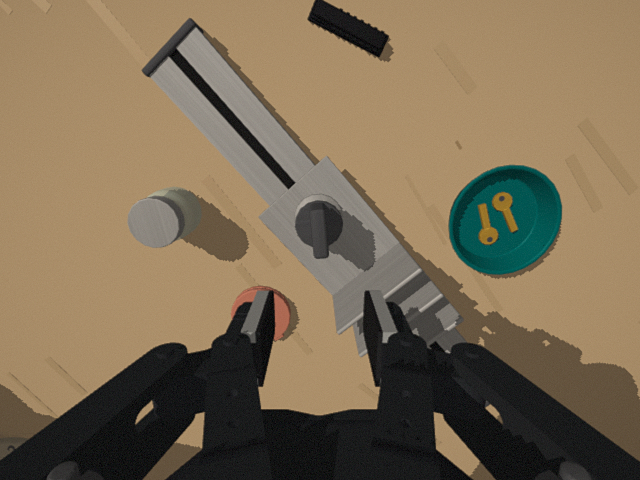

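View pics/s4.png

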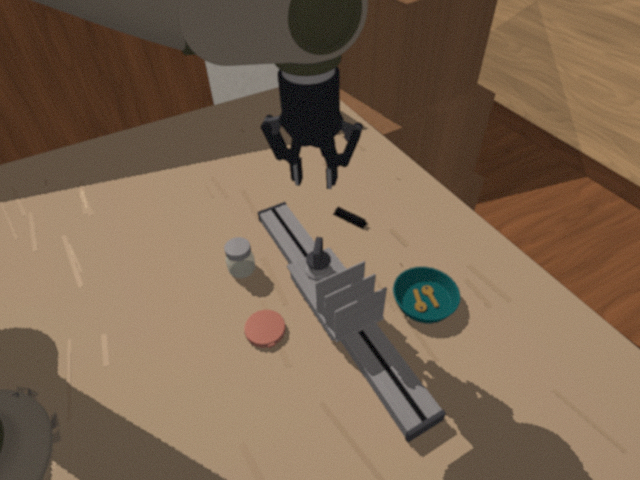

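The wrist view shows the bar turned, from (318,205) to (320,255). In the side view the dish, clip, jar and compact are at their starting pixels. Next I'll measure the bar angle.

Run:
```python
import cv2
a=cv2.imread('pics/w4.png')
cv2.imwrite('pics/w4c.png',cv2.resize(a[180:270,270:370],None,fx=6,fy=6,interpolation=cv2.INTER_CUBIC))
```

```text
(no output)
```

View pics/w4c.png

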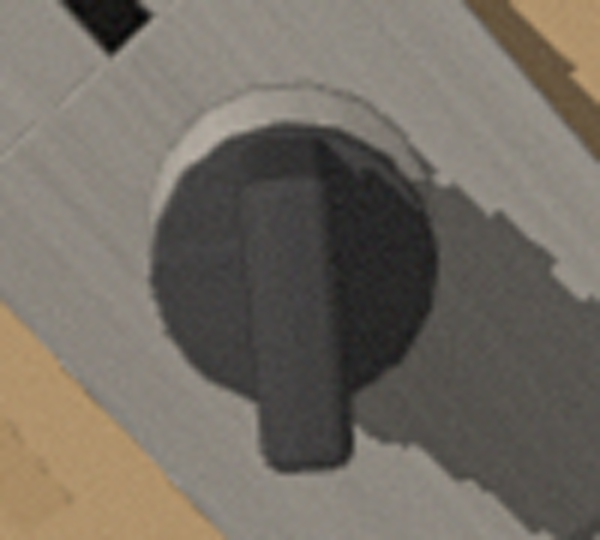

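Run:
```python
from h import *
a=px("wrist",270+285/6,180+182/6,.097);b=px("wrist",270+307/6,180+463/6,.097);d=b-a
ang=np.degrees(np.arctan2(d[1],d[0]))
print(a,b,(a+b)/2,ang,np.radians(-ang-.4)%np.pi, np.radians(-ang-.4)%(2*np.pi))
```

```text
[0.58563636 0.05931914 0.097     ] [0.56204906 0.02822669 0.097     ] [0.57384271 0.04377292 0.097     ] -127.18462154580729 2.21280908686928 2.21280908686928
```

The knob measures 2.21 rad, which is its end stop. The rack has moved about 79 mm and the gripper is clear, so I'll hand in.

Run:
```python
from rig import env
print(env.close_job())
```

```text
the job is handed in; nothing more can be done
None
```

The rack is in the hidden stop and locked, and I handed the job in at about 12 s; no verdict is reported.

**How it was done:** I pushed the rack by gripping its knob bar rather than pushing on the rear plate. The force was about 2–3 N when sliding freely, rose to 7–8 N, then fell to about 0 N as it clicked in. I opened the jaws so the rack could centre itself, gripped the bar again, and turned it clockwise. It passed the 0.6 rad blocking point freely and hit the end stop at 1.6 N m. I then let go and raised the arm.

**Last checks:**
- **Knob:** it measured about 2.21 rad in the wrist picture, against an end stop of 2.2.
- **Rack:** it moved about 79 mm.
- **Gripper:** it is about 13 cm above the knob's top, and the wrist force is only noise.
- **Dish, compact, hair clip and jar:** they look unmoved in the side view; I judged this by eye.

No check failed or disagreed.

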